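# Stack the wax-pattern trays, each turned about so that it stands on the lugs

### The job

Build the tray stack on the carrying board: set the deep tray with its mould block on the tray of wax patterns that stands there, then the half-height tray on top. Turn each tray end for end to the one beneath, so that it stands level on the lugs instead of nesting, and set it down gently. Keep the mould lying in its tray, do not touch the wax patterns, and leave the other things on the bench where they are.

Things in the scene. Friction and masses are not known exactly. Their poses are not given: they have to be found in the camera images.
- board: Wooden carrying board 196 x 140 x 12, 0.5 kg, lying loose on the bench; origin under its centre, x along its length, the same way as the base tray's. Four low cleats on it, 8 high, stand round the foot of the base tray with 3 mm play.
- base_tray_mid (a point): Base tray: ivory plastic stack-nest tray, 60 high, loose on the board (underside 12 above the bench). Flat base 140 x 90, walls sloping outward to a stiff rim 173 x 123 outside, 11 thick, 18 deep with upright faces: grip trays there (below it the inside slopes in). Mouth inside the rim 151 x 101. Holds two wax trees. Point at its centre, 30 above its underside; x along its length to the card end, z up.
- base_tray_card (a point): Top of the base tray's rim at the middle of its card (+x) end, 81 from the tray's centre. This end is plain inside and has a paper card outside. The insides of the rim's long sides are clear of lugs from 45 towards the -x end to 30 towards the +x end of the middle.
- base_tray_lug (a point): Mid-point of the two lugs at the base tray's -x end (each 18 wide, 28 either side of the middle), on their tops, 8 below the rim's top. Two more lugs, 22 long, are on the long sides 46 from the centre towards +x. All jut in 15 and top pillars that are hollow outside and open below.
- deep_tray_mid (a point): Deep tray: just like the base tray with the same lugs, 60 high, standing on the bench with one loose mould block in it; 0.15 to 0.24 kg empty. Put on another tray the same way round it nests over the pillars; turned half round its base enters the mouth (5 mm play) and stands on the lugs. Point at its centre, 30 above its underside; x along its length to the card end, z up.
- deep_tray_card (a point): Top of the deep tray's rim at the middle of its card (+x) end, 81 from the tray's centre.
- half_tray_mid (a point): Half-height tray: the same plan, rim and lugs as the others, but 42 high, empty, standing on the bench; 0.11 to 0.18 kg. Point at its centre, 21 above its underside; x along its length to the card end, z up.
- half_tray_card (a point): Top of the half-height tray's rim at the middle of its card (+x) end, 81 from the tray's centre.
- mould_mid (a point): Ochre mould block 64 x 44 x 22 lying loose on the floor of the deep tray near its middle; its centre. About 0.12 kg.
- wax1_mid (a point): Pink wax pattern tree on a black rubber foot, 28 across and 36 high, standing loose in the base tray; its centre. Fragile: its top is 21 below the tray's rim.
- wax2_mid (a point): A second such wax tree in the base tray; its centre.
- bottle_mid (a point): Bystander: white bottle, 60 across, 205 high, standing on the bench; its centre.
- sprue_mid (a point): Bystander: tall wax tree on a black rubber base 60 across, 94 high; its centre.
- loose_mould_mid (a point): Bystander: ochre mould block 60 x 46 x 26 lying on the bench; its centre.
- lamp_mid (a point): Bystander: small glass spirit lamp with a brass cap, 64 across, 81 high; its centre 40 above its foot.

How it is judged (in metres and radians):
On the way, in this order (a step that is already met when the one before it is completed fails the run):
1. the deep tray stands turned about on the lugs of the base tray, let go (x of deep_tray_mid in the frame of base_tray_mid between -0.009 and 0.009 m and y of deep_tray_mid in the frame of base_tray_mid between -0.009 and 0.009 m and z of deep_tray_mid in the frame of base_tray_mid between 0.048 and 0.056 m and angle between deep_tray_mid's own z axis and vertical below 0.04 rad and x of deep_tray_card in the frame of base_tray_mid below -0.065 m and y of deep_tray_card in the frame of base_tray_mid between -0.018 and 0.018 m and contact force between each of the fingers, the arm and deep_tray below 0.05 N and linear speed of deep_tray below 0.02 m/s), for 0.2 s.
2. the half-height tray stands turned about on the lugs of the deep tray, let go (x of half_tray_mid in the frame of deep_tray_mid between -0.009 and 0.009 m and y of half_tray_mid in the frame of deep_tray_mid between -0.009 and 0.009 m and z of half_tray_mid in the frame of deep_tray_mid between 0.039 and 0.047 m and angle between half_tray_mid's own z axis and vertical below 0.04 rad and x of half_tray_card in the frame of deep_tray_mid below -0.065 m and y of half_tray_card in the frame of deep_tray_mid between -0.018 and 0.018 m and contact force between each of the fingers, the arm and half_tray below 0.05 N and linear speed of half_tray below 0.02 m/s), for 0.2 s.
At the end, for the whole second after the job is handed in: Deep tray on base tray, half tray on deep: each end for end (card over the lugged end), within 9 mm of centre, 18 mm at the card, 4 mm of lug height, 0.04 rad of level. Base tray within 15 mm on its board, wax upright within 20 mm, mould flat in its tray, all let go and at rest (all of step 1 and all of step 2 and angle between base_tray_mid's own z axis and vertical below 0.03 rad and horizontal distance between base_tray_mid and board below 0.015 m and z of base_tray_mid in the frame of board between 0.038 and 0.046 m and x of mould_mid in the frame of deep_tray_mid between -0.06 and 0.06 m and y of mould_mid in the frame of deep_tray_mid between -0.045 and 0.045 m and z of mould_mid in the frame of deep_tray_mid below 0 m and angle between each of mould_mid, wax1_mid, wax2_mid's own z axis and vertical below 0.15 rad and distance of each of wax1_mid, wax2_mid from where it was at the start of the episode below 0.02 m and linear speed of base_tray below 0.02 m/s); the robot touches nothing.
It fails at once if a wax pattern in the base tray is touched by another tray, the fingers or the arm (contact force between any of wax1, wax2 and deep_tray above 0.5 N or contact force between any of wax1, wax2 and half_tray above 0.5 N or contact force between any of wax1, wax2 and the fingers above 0.5 N or contact force between any of wax1, wax2 and the arm above 0.5 N).
It fails at once if a tray is dropped or slammed on the one below, not set down gently (over 0.45 m/s within 30 mm of its seat, or over 60 N) (contact force between base_tray and deep_tray above 60 N or contact force between deep_tray and half_tray above 60 N or (horizontal distance between deep_tray_mid and base_tray_mid below 0.04 m and z of deep_tray_mid in the frame of base_tray_mid between 0.048 and 0.082 m and linear speed of deep_tray above 0.45 m/s) or (horizontal distance between half_tray_mid and deep_tray_mid below 0.04 m and z of half_tray_mid in the frame of deep_tray_mid between 0.039 and 0.073 m and linear speed of half_tray above 0.45 m/s)).
It fails at once if a bystander is knocked or shifted by more than 20 mm (distance of any of bottle_mid, sprue_mid, loose_mould_mid, lamp_mid from where it was at the start of the episode above 0.02 m).
It also fails if it takes over 67 s, if anything falls off the work surface, if the arm or the gripper's body presses on something with over 40 N, if the wrist force passes 120 N, or if a joint passes its speed limit or range.

### The arm

A 6-joint arm with a two-finger parallel gripper is mounted at the origin on the work surface. World frame = base frame: x ahead of the robot, y to its left, z up, the work surface at z = 0. Lengths are in mm, angles in rad, forces in N, time in s.
With the tool pointing down it reaches from about 400 to 925 mm from the base axis. Payload 3.4 kg.
Tool frame: the origin (TCP) lies on the centre line of the jaws, within the pads' length; the fingertips stand 17 mm ahead of it and the grasp point (between the pads) lies 2 mm behind it; z points along the fingers, y is the line along which they close (so a half turn about z gives the same grasp; the last joint's range is limited). The gripper opens to 85 mm and grips with 20 to 120 N. Pads are 22 mm wide; open, the fingers measure 114 mm over their backs; the gripper's body (76 mm by 85 mm) begins 54 mm behind the grasp point. The pads swing forward as they close: fully open they stand 13 mm farther back than shut.
Start: joints at [1.046, 0.307, 1.506, -0, 1.328, -0.073], TCP at [251.06, 517.301, 248.305] pointing down, gripper open.
Joint ranges: [-3.12, 3.12], [-1.05, 2.28], [0.14, 2.33], [-1.42, 4.57], [0.1, 2.73], [-2.68, 2.68]. Speed limits (rad/s): [2.57, 2.57, 3.14, 3.14, 3.14, 3.14].

### API

Orientations are given as a unit quaternion [w, x, y, z].
In Python, from station import env, snapshot gives the robot as it stands.
- The arm moves only by the shell command python3 -m inch 'ROWS'. ROWS is JSON, a list of rows, each an object of numbers: "ax", "ay", "az": the turn, a rotation vector about the world's x, y, z in rad; "x", "y", "z": the shift along the world's x, y, z in cm; "jaw": the closure, from 0 (fully open) to 1 (shut). In form: [{"ax": .., "ay": .., "az": .., "x": .., "y": .., "z": .., "jaw": ..}, ...]. A call has 1 to 8 rows; each row is the pose to reach, as a shift and turn from the pose commanded when the call began; what a row does not reach only later rows make up. A row lasts 1/12 s, in which the tool goes at most 41.7 mm and 7.16 degrees, less where a joint would pass 70% of its speed; a pose out of reach is approached as far as the arm can. A call with a gripper value outside its range is refused whole. The fingers move at their own pace and stop on an object; the grip force is fixed at half the most. Time passes only in rows, so rows that repeat a pose let the fingers close. It gives the time, the measured TCP pose, the force, the opening and the grip force at its end, in the units of the state.
- env.get_state(): the state, without advancing time (a new reading comes with each control period).
- snapshot(name): name is "side" or "top"; returns a dict with "pixels" (420x560x3 uint8, red, green, blue), "intrinsics" (3x3 intrinsics, pixels), "pose" (4x4, takes a point from camera to world coordinates). Camera axes: x right, y down, z forward; pixel columns grow to the right and rows downward; lengths in mm; the calibration is good to about 2 mm. A picture is of the moment at which its call begins. There is no depth.
- env.sign_off(): hands the job in; it is judged then, once.
The state is a dict: "t": time; "joints": joint angles; "dq": joint speeds; "joint_torque": joint torques, N m; "eef_pos": TCP position; "tcp_rot": TCP orientation; "ft_force": force on the tool from outside, world axes, zero at the start; "wrist_torque": the same for the moment, N m; "finger_gap": finger opening in mm; "gripper_force": force on a finger pad.
Only numpy, scipy, OpenCV 4.12 (cv2) and the standard library are available. Lean on these libraries where they do the work, as an engineer would, in place of code of your own. Each camera call takes 0.05 s, during which the arm holds its last target. There are 200 camera calls.

## Working session

There is one attempt and no reset: what is moved stays moved. The work goes in short steps, Python scripts to look and compute and a shell command to move; the robot and the scene stay as the last step left them, time stands still between calls to the robot, and variables do not carry over. Pictures are saved under pics/ and viewed, at most 10 in all, crops included, and the job is handed in when it is done.

```bash
ls; mkdir -p pics; python3 - <<'E'
from station import env, snapshot
import cv2,numpy as np,pickle
for n in("top","side"):
    s=snapshot(n);cv2.imwrite(f"pics/{n}0.png",s["pixels"][:,:,::-1]);pickle.dump(s,open(f"{n}0.pkl","wb"))
    print(n,np.round(s["intrinsics"],1).tolist(),np.round(s["pose"],3).tolist())
print(env.get_state())
E
```

```text
pics
top [[384.9, 0.0, 278.0], [0.0, 384.9, 209.8], [0.0, 0.0, 1.0]] [[0.022, -0.988, 0.155, 397.81], [-1.0, -0.023, -0.001, 2.775], [0.005, -0.155, -0.988, 1128.461], [0.0, 0.0, 0.0, 1.0]]
side [[432.5, 0.0, 279.9], [0.0, 432.5, 211.2], [0.0, 0.0, 1.0]] [[0.955, -0.136, 0.263, 283.266], [-0.296, -0.482, 0.825, -801.472], [0.014, -0.866, -0.5, 577.94], [0.0, 0.0, 0.0, 1.0]]
{'t': 0.1, 'joints': array([ 1.04550898e+00,  3.07491917e-01,  1.50754867e+00, -8.03045781e-06,
        1.32842189e+00, -7.35123699e-02]), 'dq': array([ 0.00089399, -0.00196297, -0.00530226,  0.00082623,  0.00090845,
        0.00076686]), 'joint_torque': array([-1.85655532e-03, -4.58530641e+01, -2.52606726e+01, -1.76554313e-04,
        5.47221673e-03, -2.10783242e-05]), 'eef_pos': array([250.74992896, 516.77140393, 247.47450015]), 'tcp_rot': array([-2.72026038e-04,  2.23970353e-01,  9.74595509e-01, -8.94471635e-04]), 'ft_force': array([-0.02726353,  0.00859064, -0.66975166]), 'wrist_torque': array([ 0.02621245, -0.00578385,  0.00684677]), 'gripper_force': 0.0, 'finger_gap': 85.53424991739925}
```

View pics/top0.png

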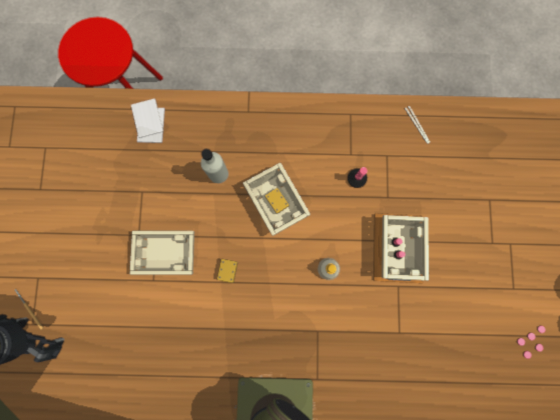

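View pics/side0.png

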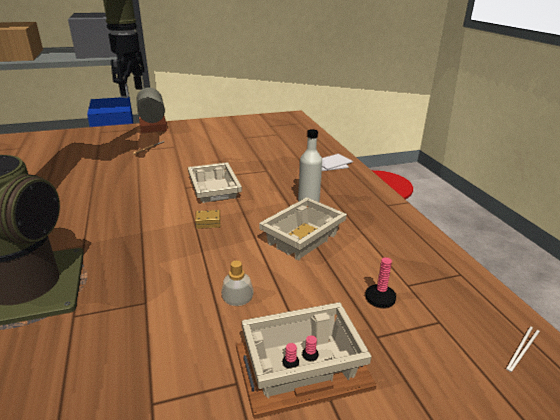

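Top view: base tray at (405,247) on its board, deep tray at (276,200) with ochre mould, half tray at (162,252). The bottle is at (214,168), sprue (358,177), lamp (329,268) and loose mould (227,271). Next I fit the rims and zoom to see the ends.

```bash
cat > h.py <<'E'
import cv2,numpy as np,pickle
def ray(s,uv,z):
    K,P=np.array(s["intrinsics"]),np.array(s["pose"])
    uv=np.atleast_2d(uv).astype(float)
    d=np.c_[uv,np.ones(len(uv))]@np.linalg.inv(K).T@P[:3,:3].T
    return P[:3,3]+d*((z-P[2,3])/d[:,2])[:,None]
def proj(s,p):
    K,P=np.array(s["intrinsics"]),np.array(s["pose"])
    c=(np.atleast_2d(p)-P[:3,3])@P[:3,:3]; c=c@K.T
    return c[:,:2]/c[:,2:]
def ivory(s):
    h=cv2.cvtColor(s["pixels"],cv2.COLOR_RGB2HSV)
    return ((h[...,1]<90)&(h[...,2]>110)&(h[...,0]>12)&(h[...,0]<45)).astype(np.uint8)*255
def rim(s,box,z):
    m=np.zeros((420,560),np.uint8);x0,y0,x1,y1=box
    m[y0:y1,x0:x1]=ivory(s)[y0:y1,x0:x1]
    c,_=cv2.findContours(m,cv2.RETR_EXTERNAL,cv2.CHAIN_APPROX_NONE)
    c=max(c,key=cv2.contourArea)[:,0]
    w=ray(s,c,z)[:,:2].astype(np.float32)
    r=cv2.minAreaRect(w);b=cv2.boxPoints(r)
    e=b[1]-b[0];f=b[2]-b[1];l=e if np.hypot(*e)>np.hypot(*f) else f
    return np.array(r[0]),sorted(r[1]),np.degrees(np.arctan2(l[1],l[0]))%180
E
python3 - <<'E'
from h import *
t=pickle.load(open("top0.pkl","rb"))
for n,b,z in(("base",(370,205,440,290),72),("deep",(238,158,315,240),60),("half",(122,222,202,282),42)):
    print(n,*rim(t,b,z))
for n,uv,z in(("bottle",(208,155),205),("sprue",(358,178),0),("lamp",(329,269),40),("lm",(227,271),26)): print(n,ray(t,uv,z).round())
p=t["pixels"][:,:,::-1];s=pickle.load(open("side0.pkl","rb"))["pixels"][:,:,::-1]
C=[cv2.resize(p[y:y+h,x:x+w],(400,300),interpolation=2) for x,y,w,h in((238,165,93,70),(115,218,93,70),(359,212,93,70))]+[cv2.resize(s[295:415,225:385],(400,300))]
cv2.imwrite("pics/c.png",np.vstack([np.hstack(C[:2]),np.hstack(C[2:])]))
E
```

```text
base [ 467.13027954 -350.68835449] [124.86713409423828, 175.58749389648438] 178.57123
deep [599.49084473   8.14563751] [124.77176666259766, 174.7616729736328] 30.548231
half [440.18716431 325.19915771] [120.0340805053711, 175.59727478027344] 91.315704
bottle [[676. 178. 205.]]
sprue [[ 678. -237.    0.]]
lamp [[ 405. -145.   40.]]
lm [[393. 141.  26.]]
```

View pics/c.png

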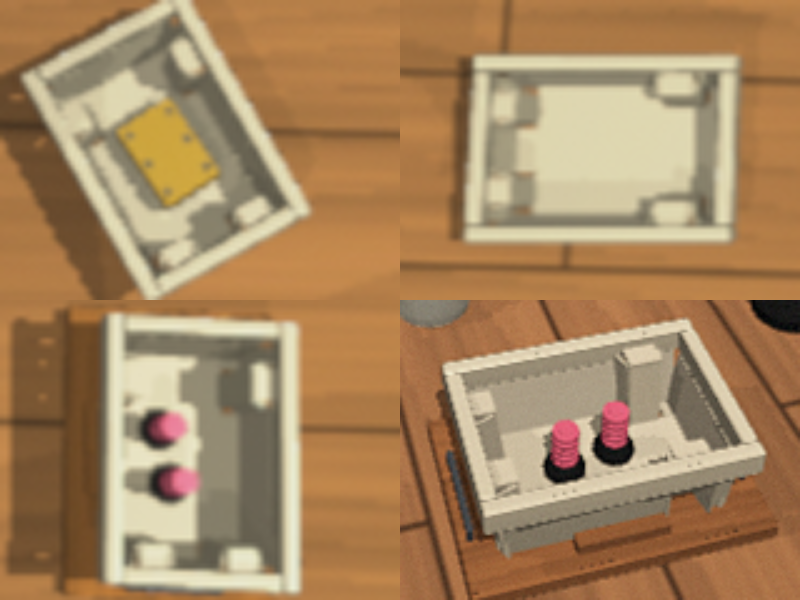

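Crops: deep tray has its end lugs at its lower-right end, so the card end is toward world +x+y (yaw 30.5°). Half tray has end lugs at the image left, so card yaw is about -88.7°. Base end lugs are at the image bottom, so card yaw is about -1.4°. I will grip the deep tray's -y long side at (628,-40), with tool y at -59.5°.

```bash
python3 -m inch '[{"x":37.7,"y":-55.7,"z":-5,"az":-2.157,"jaw":0.5},{"x":37.7,"y":-55.7,"z":-5,"az":-2.157,"jaw":0.5},{"x":37.7,"y":-55.7,"z":-5,"az":-2.157,"jaw":0.5},{"x":37.7,"y":-55.7,"z":-5,"az":-2.157,"jaw":0.5},{"x":37.7,"y":-55.7,"z":-5,"az":-2.157,"jaw":0.5},{"x":37.7,"y":-55.7,"z":-5,"az":-2.157,"jaw":0.5},{"x":37.7,"y":-55.7,"z":-5,"az":-2.157,"jaw":0.5},{"x":37.7,"y":-55.7,"z":-5,"az":-2.157,"jaw":0.5}]'
```

```text
schema error: expected keys ax, ay, az, x, y, z, jaw
```

All seven keys are required.

```bash
python3 -m inch '[{"ax":0,"ay":0,"az":-2.157,"x":37.7,"y":-55.7,"z":-5,"jaw":0.5},{"ax":0,"ay":0,"az":-2.157,"x":37.7,"y":-55.7,"z":-5,"jaw":0.5},{"ax":0,"ay":0,"az":-2.157,"x":37.7,"y":-55.7,"z":-5,"jaw":0.5},{"ax":0,"ay":0,"az":-2.157,"x":37.7,"y":-55.7,"z":-5,"jaw":0.5},{"ax":0,"ay":0,"az":-2.157,"x":37.7,"y":-55.7,"z":-5,"jaw":0.5},{"ax":0,"ay":0,"az":-2.157,"x":37.7,"y":-55.7,"z":-5,"jaw":0.5},{"ax":0,"ay":0,"az":-2.157,"x":37.7,"y":-55.7,"z":-5,"jaw":0.5},{"ax":0,"ay":0,"az":-2.157,"x":37.7,"y":-55.7,"z":-5,"jaw":0.5}]'
```

```text
t: 0.77
eef_pos: [437.8, 240.1, 223.2]
tcp_rot: [-0.0, 0.666, 0.746, -0.0]
ft_force: [0.7, 1.2, -0.8]
finger_gap: 43.0
gripper_force: 0.0
```

```bash
python3 -m inch '[{"ax":0,"ay":0,"az":-1.152,"x":19,"y":-28,"z":-10.3,"jaw":0.5},{"ax":0,"ay":0,"az":-1.152,"x":19,"y":-28,"z":-10.3,"jaw":0.5},{"ax":0,"ay":0,"az":-1.152,"x":19,"y":-28,"z":-10.3,"jaw":0.5},{"ax":0,"ay":0,"az":-1.152,"x":19,"y":-28,"z":-10.3,"jaw":0.5},{"ax":0,"ay":0,"az":-1.152,"x":19,"y":-28,"z":-10.3,"jaw":0.5},{"ax":0,"ay":0,"az":-1.152,"x":19,"y":-28,"z":-10.3,"jaw":0.5},{"ax":0,"ay":0,"az":-1.152,"x":19,"y":-28,"z":-10.3,"jaw":0.5},{"ax":0,"ay":0,"az":-1.152,"x":19,"y":-28,"z":-10.3,"jaw":0.5}]'; python3 -c "
from station import env
import numpy as np
s=env.get_state();w,x,y,z=s['tcp_rot'];print(s['eef_pos'],np.degrees(np.arctan2(y*y-x*x,2*x*y)),s['joints'])"
```

```text
t: 1.43
eef_pos: [616.9, -23.7, 125.4]
tcp_rot: [-0.0, 0.942, 0.335, -0.0]
ft_force: [0.1, 0.2, -0.1]
finger_gap: 42.8
gripper_force: 0.0
[616.87059624 -23.74467715 125.43440324] -50.85189052475555 [-1.06944257e-01  4.74864484e-01  1.57060622e+00  1.14423599e-04
  1.09708793e+00  7.80536415e-01]
```

```bash
cat > st.py <<'E'
from station import env
import numpy as np
s=env.get_state();w,x,y,z=s['tcp_rot']
print(s['eef_pos'].round(1),'yang',round(np.degrees(np.arctan2(y*y-x*x,2*x*y)),2),'j6',s['joints'][5].round(2),'q',s['tcp_rot'].round(4),'F',s['ft_force'].round(1),'T',s['wrist_torque'].round(2),s['finger_gap'].round(1),round(s['gripper_force'],1),s['t'])
E
python3 -m inch '[{"ax":0,"ay":0,"az":-0.151,"x":1.1,"y":-1.6,"z":-0.5,"jaw":0.5},{"ax":0,"ay":0,"az":-0.151,"x":1.1,"y":-1.6,"z":-0.5,"jaw":0.5},{"ax":0,"ay":0,"az":-0.151,"x":1.1,"y":-1.6,"z":-0.5,"jaw":0.5},{"ax":0,"ay":0,"az":-0.151,"x":1.1,"y":-1.6,"z":-0.5,"jaw":0.5},{"ax":0,"ay":0,"az":-0.151,"x":1.1,"y":-1.6,"z":-0.5,"jaw":0.5}]'; python3 st.py
```

```text
t: 1.85
eef_pos: [626.8, -37.3, 121.4]
tcp_rot: [-0.0, 0.964, 0.267, -0.0]
ft_force: [-0.0, -0.2, 0.4]
finger_gap: 42.4
gripper_force: 0.0Traceback (most recent call last):
  File "st.py", line 4, in <module>
    print(s['eef_pos'].round(1),'yang',round(np.degrees(np.arctan2(y*y-x*x,2*x*y)),2),'j6',s['joints'][5].round(2),'q',s['tcp_rot'].round(4),'F',s['ft_force'].round(1),'T',s['wrist_torque'].round(2),s['finger_gap'].round(1),round(s['gripper_force'],1),s['t'])
                                                                                                                                                                                                       ^^^^^^^^^^^^^^^^^^^^^
AttributeError: 'float' object has no attribute 'round'
```

```bash
sed -i "s/s\['finger_gap'\].round(1)/round(s['finger_gap'],1)/" st.py
python3 -m inch '[{"ax":0,"ay":0,"az":-0.01,"x":0.12,"y":-0.28,"z":-2,"jaw":0.5},{"ax":0,"ay":0,"az":-0.01,"x":0.12,"y":-0.28,"z":-4,"jaw":0.5},{"ax":0,"ay":0,"az":-0.01,"x":0.12,"y":-0.28,"z":-5,"jaw":0.5},{"ax":0,"ay":0,"az":-0.01,"x":0.12,"y":-0.28,"z":-6,"jaw":0.5},{"ax":0,"ay":0,"az":-0.01,"x":0.12,"y":-0.28,"z":-6,"jaw":0.5},{"ax":0,"ay":0,"az":-0.01,"x":0.12,"y":-0.28,"z":-6,"jaw":0.5}]'; python3 st.py
```

```text
t: 2.35
eef_pos: [628.3, -40.1, 61.4]
tcp_rot: [-0.0, 0.965, 0.262, -0.0]
ft_force: [0.6, 0.5, -0.1]
finger_gap: 42.5
gripper_force: 0.0
[628.3 -40.1  61.4] yang -59.65 j6 0.91 q [-2.000e-04  9.651e-01  2.618e-01 -4.000e-04] F [ 0.6  0.5 -0.1] T [0.   0.   0.02] 42.5 0.0 2.35
```

Right over the rim; close and hold.

```bash

python3 -m inch '[{"ax":0,"ay":0,"az":0,"x":0,"y":0,"z":0,"jaw":0.8},{"ax":0,"ay":0,"az":0,"x":0,"y":0,"z":0,"jaw":0.9},{"ax":0,"ay":0,"az":0,"x":0,"y":0,"z":0,"jaw":1},{"ax":0,"ay":0,"az":0,"x":0,"y":0,"z":0,"jaw":1},{"ax":0,"ay":0,"az":0,"x":0,"y":0,"z":0,"jaw":1},{"ax":0,"ay":0,"az":0,"x":0,"y":0,"z":0,"jaw":1},{"ax":0,"ay":0,"az":0,"x":0,"y":0,"z":0,"jaw":1}]'; python3 st.py
python3 - <<'E'
from station import snapshot
from h import *
s=snapshot("side");t=snapshot("top");print(rim(t,(238,158,315,240),60))
a=cv2.resize(s["pixels"][180:270,240:360,::-1],(400,300));b=cv2.resize(t["pixels"][165:235,238:331,::-1],(400,300))
cv2.imwrite("pics/g.png",np.hstack([a,b]))
E
```

```text
t: 2.93
eef_pos: [629.3, -40.5, 62.7]
tcp_rot: [0.0, 0.965, 0.261, 0.001]
ft_force: [-0.3, 1.5, 6.1]
finger_gap: 9.2
gripper_force: 62.2
[629.3 -40.5  62.7] yang -59.71 j6 0.91 q [1.000e-04 9.653e-01 2.612e-01 9.000e-04] F [-0.3  1.5  6.1] T [0.21 0.17 0.03] 9.2 62.2 2.9333
(array([629.83575439,  74.87995911]), [53.261356353759766, 103.62200164794922], np.float32(170.91982))
```

View pics/g.png

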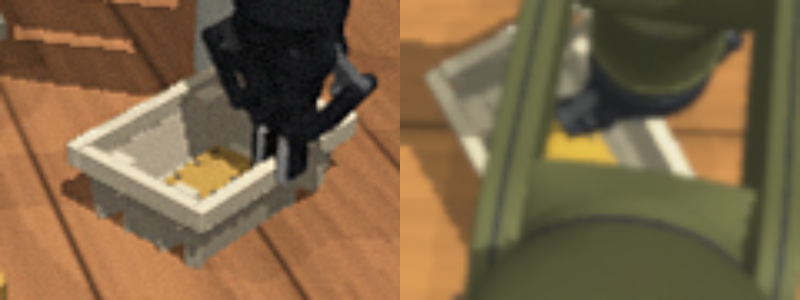

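Left (side view): the fingers hold the near long rim near its middle, and the mould is flat. Lift.

```bash

python3 -m inch '[{"ax":0,"ay":0,"az":0,"x":0,"y":0,"z":0.5,"jaw":1},{"ax":0,"ay":0,"az":0,"x":0,"y":0,"z":1.5,"jaw":1},{"ax":0,"ay":0,"az":0,"x":0,"y":0,"z":3,"jaw":1},{"ax":0,"ay":0,"az":0,"x":0,"y":0,"z":5,"jaw":1},{"ax":0,"ay":0,"az":0,"x":0,"y":0,"z":7.5,"jaw":1},{"ax":0,"ay":0,"az":0,"x":0,"y":0,"z":10,"jaw":1},{"ax":0,"ay":0,"az":0,"x":0,"y":0,"z":12,"jaw":1},{"ax":0,"ay":0,"az":0,"x":0,"y":0,"z":12,"jaw":1}]'; python3 st.py
python3 - <<'E'
from station import snapshot
from h import *
s=snapshot("side");pickle.dump(s,open("sl.pkl","wb"))
cv2.imwrite("pics/l.png",cv2.resize(s["pixels"][100:280,200:440,::-1],(800,600)))
E
```

```text
t: 3.7
eef_pos: [631.6, -41.3, 186.7]
tcp_rot: [0.002, 0.965, 0.261, 0.004]
ft_force: [0.7, -0.0, -2.4]
finger_gap: 9.4
gripper_force: 61.0
[631.6 -41.3 186.7] yang -59.7 j6 0.91 q [0.002  0.9652 0.2613 0.0042] F [ 0.7 -0.  -2.4] T [-0.13 -0.25 -0.04] 9.4 61.0 3.7
```

View pics/l.png

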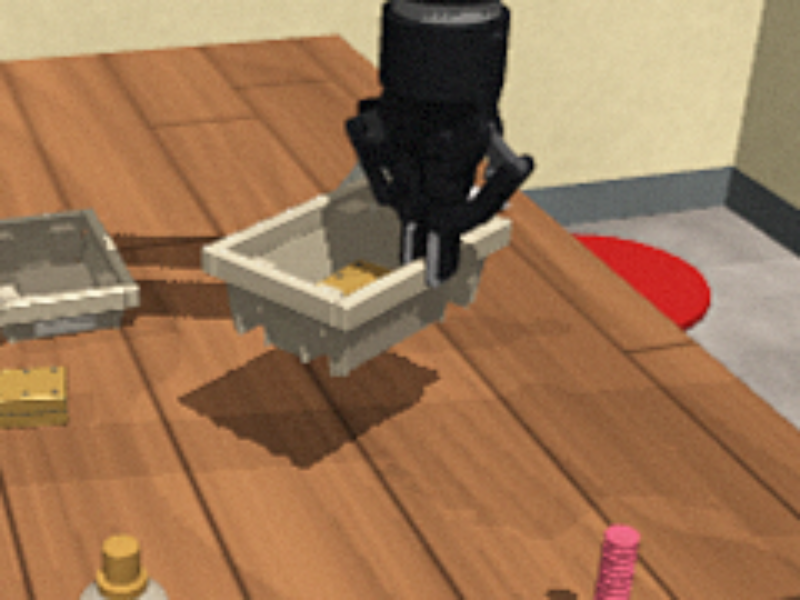

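Tray hangs level with the mould inside. Swing it round toward the base in smooth steps.

```bash

python3 -m inch '[{"ax":0,"ay":0,"az":0.03,"x":-0.2,"y":-0.4,"z":0,"jaw":1},{"ax":0,"ay":0,"az":0.1,"x":-0.7,"y":-1.1,"z":0,"jaw":1},{"ax":0,"ay":0,"az":0.19,"x":-1.3,"y":-2,"z":0,"jaw":1},{"ax":0,"ay":0,"az":0.29,"x":-2,"y":-3,"z":0,"jaw":1},{"ax":0,"ay":0,"az":0.39,"x":-2.6,"y":-4,"z":0,"jaw":1},{"ax":0,"ay":0,"az":0.49,"x":-3.2,"y":-5,"z":0,"jaw":1},{"ax":0,"ay":0,"az":0.59,"x":-3.8,"y":-6,"z":0,"jaw":1},{"ax":0,"ay":0,"az":0.69,"x":-4.4,"y":-7,"z":0,"jaw":1}]'; 
python3 -m inch '[{"ax":0,"ay":0,"az":0.1,"x":-0.6,"y":-1,"z":0,"jaw":1},{"ax":0,"ay":0,"az":0.2,"x":-1.2,"y":-2,"z":0,"jaw":1},{"ax":0,"ay":0,"az":0.3,"x":-1.8,"y":-3,"z":0,"jaw":1},{"ax":0,"ay":0,"az":0.4,"x":-2.4,"y":-4,"z":0,"jaw":1},{"ax":0,"ay":0,"az":0.5,"x":-3,"y":-5,"z":0,"jaw":1},{"ax":0,"ay":0,"az":0.6,"x":-3.6,"y":-6,"z":0,"jaw":1},{"ax":0,"ay":0,"az":0.7,"x":-4.2,"y":-7,"z":0,"jaw":1},{"ax":0,"ay":0,"az":0.8,"x":-4.8,"y":-8,"z":0,"jaw":1}]'; python3 st.py
```

```text
t: 4.42
eef_pos: [582.9, -110.8, 179.2]
tcp_rot: [-0.001, 0.819, 0.574, -0.001]
ft_force: [-0.5, 0.3, -3.6]
finger_gap: 9.2
gripper_force: 61.0
t: 5.08
eef_pos: [534.9, -190.5, 179.3]
tcp_rot: [-0.002, 0.53, 0.848, -0.0]
ft_force: [0.1, 0.2, -3.4]
finger_gap: 9.5
gripper_force: 61.0
[ 534.9 -190.5  179.3] yang 25.94 j6 -0.87 q [-2.000e-03  5.303e-01  8.478e-01 -2.000e-04] F [ 0.1  0.2 -3.4] T [ 0.12 -0.17 -0.06] 9.5 61.0 5.0833
```

```bash

python3 -m inch '[{"ax":0,"ay":0,"az":0.1,"x":-0.6,"y":-1,"z":0,"jaw":1},{"ax":0,"ay":0,"az":0.2,"x":-1.2,"y":-2,"z":0,"jaw":1},{"ax":0,"ay":0,"az":0.3,"x":-1.8,"y":-3,"z":0,"jaw":1},{"ax":0,"ay":0,"az":0.4,"x":-2.4,"y":-4,"z":0,"jaw":1},{"ax":0,"ay":0,"az":0.5,"x":-3,"y":-5,"z":0,"jaw":1},{"ax":0,"ay":0,"az":0.6,"x":-3.6,"y":-6,"z":0,"jaw":1},{"ax":0,"ay":0,"az":0.7,"x":-4.2,"y":-7,"z":0,"jaw":1},{"ax":0,"ay":0,"az":0.8,"x":-4.8,"y":-7.8,"z":0,"jaw":1}]';
python3 -m inch '[{"ax":0,"ay":0,"az":0.08,"x":-0.5,"y":-0.8,"z":0,"jaw":1},{"ax":0,"ay":0,"az":0.15,"x":-0.9,"y":-1.4,"z":0,"jaw":1},{"ax":0,"ay":0,"az":0.2,"x":-1.3,"y":-1.8,"z":0,"jaw":1},{"ax":0,"ay":0,"az":0.22,"x":-1.4,"y":-2,"z":0,"jaw":1},{"ax":0,"ay":0,"az":0.22,"x":-1.4,"y":-2,"z":0,"jaw":1},{"ax":0,"ay":0,"az":0.22,"x":-1.4,"y":-2,"z":0,"jaw":1},{"ax":0,"ay":0,"az":0.22,"x":-1.4,"y":-2,"z":0,"jaw":1}]'; python3 st.py
```

```text
t: 5.75
eef_pos: [487.0, -268.5, 179.3]
tcp_rot: [-0.002, 0.158, 0.987, 0.001]
ft_force: [-0.8, -0.0, -3.3]
finger_gap: 9.2
gripper_force: 61.0
t: 6.33
eef_pos: [474.5, -288.1, 180.9]
tcp_rot: [-0.0, 0.052, 0.999, 0.0]
ft_force: [0.6, -0.1, -3.6]
finger_gap: 9.2
gripper_force: 61.0
[ 474.5 -288.1  180.9] yang 84.06 j6 -2.09 q [-5.000e-04  5.180e-02  9.987e-01  5.000e-04] F [ 0.6 -0.1 -3.6] T [0.18 0.   0.02] 9.2 61.0 6.3333
```

```bash

python3 -m inch '[{"ax":0,"ay":0,"az":0.04,"x":-0.3,"y":-0.3,"z":-0.5,"jaw":1},{"ax":0,"ay":0,"az":0.079,"x":-0.6,"y":-0.66,"z":-1,"jaw":1},{"ax":0,"ay":0,"az":0.079,"x":-0.6,"y":-0.66,"z":-1.2,"jaw":1},{"ax":0,"ay":0,"az":0.079,"x":-0.6,"y":-0.66,"z":-1.2,"jaw":1},{"ax":0,"ay":0,"az":0.079,"x":-0.6,"y":-0.66,"z":-1.2,"jaw":1}]'; python3 st.py
python3 - <<'E'
from station import snapshot
from h import *
s=snapshot("side");t=snapshot("top");pickle.dump((s,t),open("over.pkl","wb"))
a=cv2.resize(s["pixels"][230:410,200:400,::-1],(400,360));b=cv2.resize(t["pixels"][190:310,340:473,::-1],(400,360))
cv2.imwrite("pics/o.png",np.hstack([a,b]))
E
```

```text
t: 6.75
eef_pos: [468.8, -294.9, 169.4]
tcp_rot: [-0.0, 0.012, 1.0, 0.0]
ft_force: [0.1, -0.1, -2.3]
finger_gap: 9.1
gripper_force: 61.0
[ 468.8 -294.9  169.4] yang 88.57 j6 -2.18 q [-1.000e-04  1.240e-02  9.999e-01  2.000e-04] F [ 0.1 -0.1 -2.3] T [ 0.12  0.01 -0.02] 9.1 61.0 6.75
```

View pics/o.png

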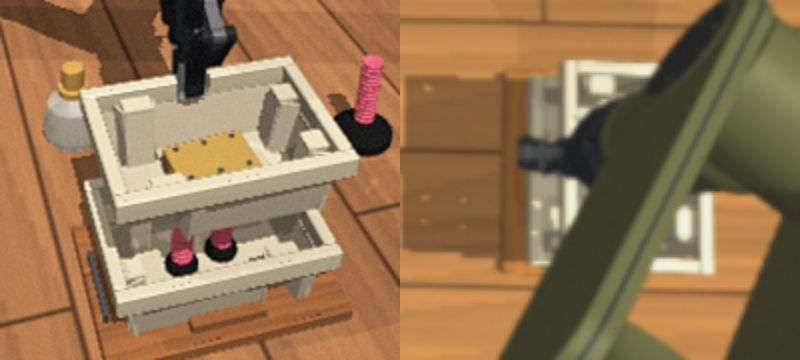

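Side view (left): deep tray is level above the base, turned end for end, mould flat, and the wax visible below. Now a numeric check of the rim corners in the side view.

```bash
cat > cor.py <<'E'
from h import *
def corners(s,c,yaw,z,name,ks=((1,1),(1,-1),(-1,1),(-1,-1))):
    a=np.radians(yaw);R=np.array([[np.cos(a),-np.sin(a)],[np.sin(a),np.cos(a)]])
    w=np.array([np.r_[np.array(c)+R@np.array([86.5*i,61.5*j]),z] for i,j in ks])
    p=proj(s,w).astype(np.float32)[:,None]
    g=cv2.GaussianBlur(ivory(s),(3,3),0)
    q=cv2.cornerSubPix(g,p.copy(),(5,5),(-1,-1),(3,40,.01))
    e=ray(s,q[:,0],z)[:,:2]-w[:,:2]
    print(name,"px",p[:,0].round().tolist(),"corner err mm",e.round(1).tolist(),"median",np.median(e,0).round(1))
E
python3 - <<'E'
from cor import *
s,t=pickle.load(open("over.pkl","rb"));s0=pickle.load(open("side0.pkl","rb"));t0=pickle.load(open("top0.pkl","rb"))
corners(s0,(467.1,-350.7),-1.43,72,"base side")
corners(t0,(467.1,-350.7),-1.43,72,"base top")
corners(s,(468.3,-350.9),-1.43,167,"deep side")
corners(s0,(599.5,8.1),30.5,60,"deep0 side")
corners(s0,(440.2,325.2),-88.7,42,"half0 side")
corners(t0,(440.2,325.2),-88.7,42,"half0 top")
E
```

```text
base side px [[339.0, 301.0], [371.0, 356.0], [240.0, 320.0], [257.0, 381.0]] corner err mm [[1.2, -1.5], [0.9, 0.9], [2.0, -1.7], [1.1, 2.8]] median [ 1.1 -0.3]
base top px [[383.0, 215.0], [428.0, 217.0], [383.0, 279.0], [428.0, 281.0]] corner err mm [[2.6, 0.2], [1.2, -0.2], [4.2, 1.3], [1.4, 1.4]] median [2.  0.8]
deep side px [[344.0, 256.0], [380.0, 308.0], [239.0, 274.0], [257.0, 332.0]] corner err mm [[-1.4, -2.2], [-1.0, -0.9], [0.3, -5.2], [-1.0, -2.4]] median [-1.  -2.3]
deep0 side px [[306.0, 197.0], [346.0, 213.0], [259.0, 222.0], [300.0, 243.0]] corner err mm [[0.0, 0.0], [0.0, -0.9], [-2.6, -4.7], [0.0, 0.0]] median [ 0.  -0.4]
half0 side px [[241.0, 187.0], [196.0, 193.0], [228.0, 162.0], [187.0, 167.0]] corner err mm [[-3.5, -21.2], [0.0, -0.0], [-1.6, 1.1], [0.3, -1.0]] median [-0.8 -0.5]
half0 top px [[193.0, 230.0], [192.0, 275.0], [132.0, 230.0], [129.0, 275.0]] corner err mm [[-0.4, -0.7], [1.2, -1.2], [-0.4, 0.7], [1.1, -1.4]] median [ 0.4 -1. ]
```

Base centre is about (468.3,-350.9) and deep is within 2 mm of it. Nudge +1,+1 and descend.

```bash

python3 -m inch '[{"ax":0,"ay":0,"az":0,"x":0.1,"y":0.1,"z":-0.5,"jaw":1},{"ax":0,"ay":0,"az":0,"x":0.1,"y":0.1,"z":-1.2,"jaw":1},{"ax":0,"ay":0,"az":0,"x":0.1,"y":0.1,"z":-2,"jaw":1},{"ax":0,"ay":0,"az":0,"x":0.1,"y":0.1,"z":-2.6,"jaw":1},{"ax":0,"ay":0,"az":0,"x":0.1,"y":0.1,"z":-3,"jaw":1},{"ax":0,"ay":0,"az":0,"x":0.1,"y":0.1,"z":-3.2,"jaw":1},{"ax":0,"ay":0,"az":0,"x":0.1,"y":0.1,"z":-3.3,"jaw":1},{"ax":0,"ay":0,"az":0,"x":0.1,"y":0.1,"z":-3.3,"jaw":1}]'; python3 st.py
python3 - <<'E'
from station import snapshot
from cor import *
s=snapshot("side")
corners(s,(469.3,-349.9),-1.43,133.6,"deep side")
cv2.imwrite("pics/o2.png",cv2.resize(s["pixels"][240:400,210:410,::-1],(800,600)))
E
```

```text
t: 7.52
eef_pos: [469.6, -294.3, 136.2]
tcp_rot: [-0.0, 0.012, 1.0, 0.0]
ft_force: [0.9, -1.1, -4.0]
finger_gap: 9.5
gripper_force: 61.0
[ 469.6 -294.3  136.2] yang 88.63 j6 -2.18 q [-2.000e-04  1.200e-02  9.999e-01  1.000e-04] F [ 0.9 -1.1 -4. ] T [ 0.15  0.04 -0.03] 9.5 61.0 7.5167
deep side px [[343.0, 272.0], [377.0, 325.0], [240.0, 290.0], [258.0, 349.0]] corner err mm [[-0.6, -2.5], [-1.2, -1.7], [-3.8, 9.1], [-1.3, -2.2]] median [-1.2 -1.9]
```

View pics/o2.png

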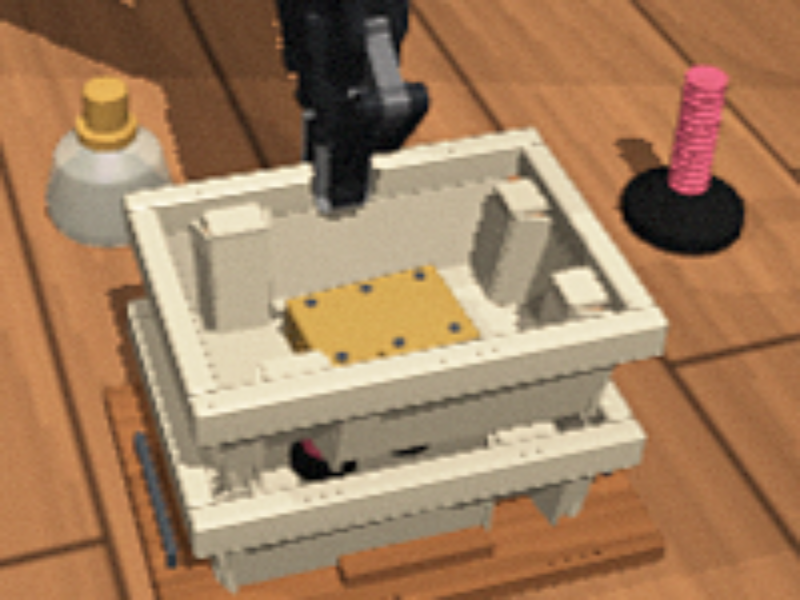

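Deep tray sits just above the base mouth, with its end lugs on the right (the base's are on the left), mould flat. Final descent.

```bash

python3 -m inch '[{"ax":0,"ay":0,"az":0,"x":0,"y":0.1,"z":-0.2,"jaw":1},{"ax":0,"ay":0,"az":0,"x":0,"y":0.1,"z":-0.4,"jaw":1},{"ax":0,"ay":0,"az":0,"x":0,"y":0.1,"z":-0.6,"jaw":1},{"ax":0,"ay":0,"az":0,"x":0,"y":0.1,"z":-0.7,"jaw":1},{"ax":0,"ay":0,"az":0,"x":0,"y":0.1,"z":-0.7,"jaw":1}]'; python3 st.py;python3 -m inch '[{"ax":0,"ay":0,"az":0,"x":0,"y":0,"z":-0.1,"jaw":1},{"ax":0,"ay":0,"az":0,"x":0,"y":0,"z":-0.2,"jaw":1},{"ax":0,"ay":0,"az":0,"x":0,"y":0,"z":-0.2,"jaw":1}]'; python3 st.py
```

```text
t: 7.98
eef_pos: [469.4, -293.1, 129.2]
tcp_rot: [-0.0, 0.012, 1.0, 0.0]
ft_force: [-0.0, -0.3, -3.1]
finger_gap: 9.1
gripper_force: 61.0
[ 469.4 -293.1  129.2] yang 88.64 j6 -2.18 q [-2.000e-04  1.190e-02  9.999e-01  1.000e-04] F [-0.  -0.3 -3.1] T [ 0.15  0.05 -0.07] 9.1 61.0 7.9833
t: 8.23
eef_pos: [469.7, -293.3, 127.4]
tcp_rot: [0.0, 0.012, 1.0, -0.0]
ft_force: [0.6, -0.2, -3.2]
finger_gap: 9.5
gripper_force: 61.0
[ 469.7 -293.3  127.4] yang 88.64 j6 -2.18 q [ 0.      0.0119  0.9999 -0.    ] F [ 0.6 -0.2 -3.2] T [ 0.12 -0.09  0.01] 9.5 61.0 8.2333
```

```bash

for i in 1 2; do python3 -m inch '[{"ax":0,"ay":0,"az":0,"x":0,"y":0,"z":-0.08,"jaw":1},{"ax":0,"ay":0,"az":0,"x":0,"y":0,"z":-0.15,"jaw":1},{"ax":0,"ay":0,"az":0,"x":0,"y":0,"z":-0.15,"jaw":1}]' >/dev/null; python3 st.py; done
```

```text
[ 469.8 -293.2  126.9] yang 88.64 j6 -2.18 q [ 3.000e-04  1.190e-02  9.999e-01 -1.000e-04] F [-1.2  2.1  2.8] T [ 0.34  0.17 -0.01] 9.3 61.9 8.4833
[ 469.9 -293.1  126.7] yang 88.64 j6 -2.18 q [ 7.000e-04  1.190e-02  9.999e-01 -3.000e-04] F [-3.1  4.8 13.4] T [ 0.71  0.57 -0.03] 9.1 63.2 8.7333
```

Seated at the expected height. Relieve slightly, release, rise.

```bash

python3 -m inch '[{"ax":0,"ay":0,"az":0,"x":0,"y":0,"z":0.15,"jaw":1},{"ax":0,"ay":0,"az":0,"x":0,"y":0,"z":0.15,"jaw":0.8},{"ax":0,"ay":0,"az":0,"x":0,"y":0,"z":0.15,"jaw":0.6},{"ax":0,"ay":0,"az":0,"x":0,"y":0,"z":0.15,"jaw":0.55},{"ax":0,"ay":0,"az":0,"x":0,"y":0,"z":0.15,"jaw":0.5},{"ax":0,"ay":0,"az":0,"x":0,"y":0,"z":0.15,"jaw":0.5}]'; python3 st.py
python3 -m inch '[{"ax":0,"ay":0,"az":0,"x":0,"y":0,"z":1,"jaw":0.5},{"ax":0,"ay":0,"az":0,"x":0,"y":0,"z":3,"jaw":0.5},{"ax":0,"ay":0,"az":0,"x":0,"y":0,"z":6,"jaw":0.5},{"ax":0,"ay":0,"az":0,"x":0,"y":0,"z":10,"jaw":0.5},{"ax":0,"ay":0,"az":0,"x":0,"y":3,"z":12,"jaw":0.5},{"ax":0,"ay":0,"az":0,"x":0,"y":7,"z":12,"jaw":0.5},{"ax":0,"ay":0,"az":0,"x":0,"y":11,"z":12,"jaw":0.5},{"ax":0,"ay":0,"az":0,"x":0,"y":15,"z":12,"jaw":0.5}]';python3 st.py
python3 - <<'E'
from station import snapshot
from cor import *
s=snapshot("side")
corners(s,(469.3,-350),-1.43,124,"deep side")
cv2.imwrite("pics/p.png",cv2.resize(s["pixels"][240:400,210:410,::-1],(800,600)))
E
```

```text
t: 9.23
eef_pos: [469.7, -293.3, 125.8]
tcp_rot: [-0.0, 0.012, 1.0, 0.0]
ft_force: [-0.1, 0.3, -0.7]
finger_gap: 42.7
gripper_force: 0.0
[ 469.7 -293.3  125.8] yang 88.64 j6 -2.18 q [-1.000e-04  1.190e-02  9.999e-01  0.000e+00] F [-0.1  0.3 -0.7] T [ 0.03  0.04 -0.01] 42.7 0.0 9.2333
t: 9.9
eef_pos: [469.8, -142.3, 247.5]
tcp_rot: [0.001, 0.013, 1.0, -0.0]
ft_force: [0.2, 0.4, 0.6]
finger_gap: 42.9
gripper_force: 0.0
[ 469.8 -142.3  247.5] yang 88.54 j6 -1.93 q [ 1.200e-03  1.270e-02  9.999e-01 -4.000e-04] F [0.2 0.4 0.6] T [ 0.07 -0.06  0.02] 42.9 0.0 9.9
deep side px [[342.0, 277.0], [376.0, 330.0], [240.0, 295.0], [258.0, 354.0]] corner err mm [[-0.9, -0.4], [-0.4, 0.5], [0.0, 0.0], [-0.0, -0.0]] median [-0.2 -0. ]
```

View pics/p.png

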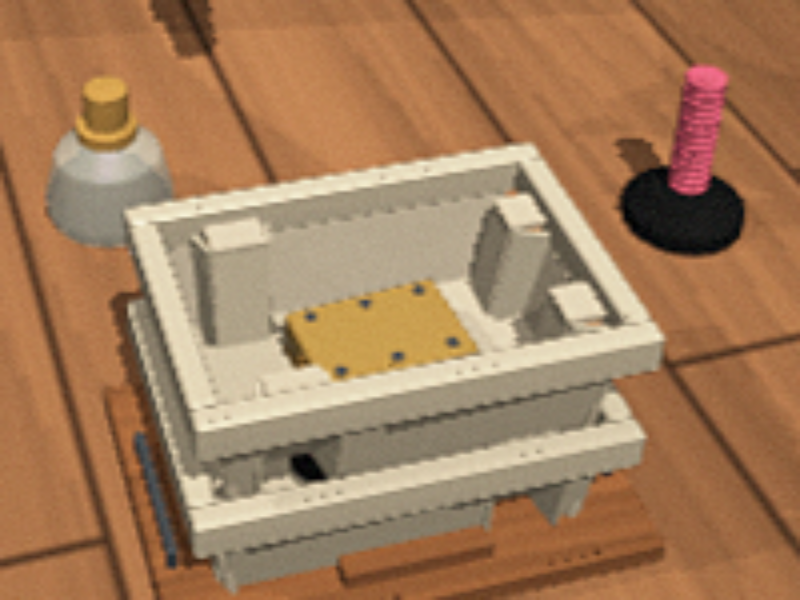

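Deep tray is level on the lugs at about (469.2,-350), mould flat. Next, the half tray: grip its +x long side at (496.4,325.9), tool y at 1.3°.

```bash

python3 -m inch '[{"ax":0,"ay":0,"az":-1.523,"x":2.7,"y":46.8,"z":-4,"jaw":0.5},{"ax":0,"ay":0,"az":-1.523,"x":2.7,"y":46.8,"z":-4,"jaw":0.5},{"ax":0,"ay":0,"az":-1.523,"x":2.7,"y":46.8,"z":-4,"jaw":0.5},{"ax":0,"ay":0,"az":-1.523,"x":2.7,"y":46.8,"z":-4,"jaw":0.5},{"ax":0,"ay":0,"az":-1.523,"x":2.7,"y":46.8,"z":-4,"jaw":0.5},{"ax":0,"ay":0,"az":-1.523,"x":2.7,"y":46.8,"z":-4,"jaw":0.5},{"ax":0,"ay":0,"az":-1.523,"x":2.7,"y":46.8,"z":-4,"jaw":0.5},{"ax":0,"ay":0,"az":-1.523,"x":2.7,"y":46.8,"z":-4,"jaw":0.5}]' >/dev/null; python3 st.py
```

```text
[487.4 148.2 221.9] yang 38.21 j6 -0.45 q [4.000e-04 4.367e-01 8.996e-01 2.000e-04] F [ 1.  -0.8 -0.7] T [-0.01 -0.04  0.01] 42.8 0.0 10.6167
```

```bash

python3 -m inch '[{"ax":0,"ay":0,"az":-0.644,"x":0.9,"y":17.8,"z":-11,"jaw":0.5},{"ax":0,"ay":0,"az":-0.644,"x":0.9,"y":17.8,"z":-11,"jaw":0.5},{"ax":0,"ay":0,"az":-0.644,"x":0.9,"y":17.8,"z":-11,"jaw":0.5},{"ax":0,"ay":0,"az":-0.644,"x":0.9,"y":17.8,"z":-11,"jaw":0.5},{"ax":0,"ay":0,"az":-0.644,"x":0.9,"y":17.8,"z":-11,"jaw":0.5},{"ax":0,"ay":0,"az":-0.644,"x":0.9,"y":17.8,"z":-11,"jaw":0.5},{"ax":0,"ay":0,"az":-0.644,"x":0.9,"y":17.8,"z":-11,"jaw":0.5},{"ax":0,"ay":0,"az":-0.644,"x":0.9,"y":17.8,"z":-11,"jaw":0.5}]' >/dev/null; python3 st.py
```

```text
[496.3 324.8 111.1] yang 1.78 j6 0.48 q [ 1.000e-04  6.961e-01  7.180e-01 -5.000e-04] F [-0.9 -0.8  0.7] T [-0.07  0.02  0.01] 42.8 0.0 11.2833
```

```bash

python3 -m inch '[{"ax":0,"ay":0,"az":-0.005,"x":0,"y":0.1,"z":-3,"jaw":0.5},{"ax":0,"ay":0,"az":-0.005,"x":0,"y":0.1,"z":-5,"jaw":0.5},{"ax":0,"ay":0,"az":-0.005,"x":0,"y":0.1,"z":-6,"jaw":0.5},{"ax":0,"ay":0,"az":-0.005,"x":0,"y":0.1,"z":-6.7,"jaw":0.5},{"ax":0,"ay":0,"az":-0.005,"x":0,"y":0.1,"z":-6.7,"jaw":0.5},{"ax":0,"ay":0,"az":-0.005,"x":0,"y":0.1,"z":-6.7,"jaw":0.5}]' >/dev/null; python3 st.py
python3 -m inch '[{"ax":0,"ay":0,"az":0,"x":0,"y":0,"z":0,"jaw":0.8},{"ax":0,"ay":0,"az":0,"x":0,"y":0,"z":0,"jaw":0.9},{"ax":0,"ay":0,"az":0,"x":0,"y":0,"z":0,"jaw":1},{"ax":0,"ay":0,"az":0,"x":0,"y":0,"z":0,"jaw":1},{"ax":0,"ay":0,"az":0,"x":0,"y":0,"z":0,"jaw":1},{"ax":0,"ay":0,"az":0,"x":0,"y":0,"z":0,"jaw":1},{"ax":0,"ay":0,"az":0,"x":0,"y":0,"z":0,"jaw":1}]'>/dev/null; python3 st.py
```

```text
[497.1 325.2  45.1] yang 1.3 j6 0.49 q [2.000e-04 6.990e-01 7.151e-01 4.000e-04] F [ 0.6 -0.6  0.5] T [-0.01  0.01  0.03] 43.2 0.0 11.7833
[497.3 326.   45.6] yang 1.36 j6 0.49 q [5.000e-04 6.987e-01 7.154e-01 1.100e-03] F [ 0.5 -1.1  5.6] T [-0.15  0.04 -0.05] 9.5 62.3 12.3667
```

```bash

python3 -m inch '[{"ax":0,"ay":0,"az":0,"x":0,"y":0,"z":0.5,"jaw":1},{"ax":0,"ay":0,"az":0,"x":0,"y":0,"z":2,"jaw":1},{"ax":0,"ay":0,"az":0,"x":0,"y":0,"z":5,"jaw":1},{"ax":0,"ay":0,"az":0,"x":0,"y":0,"z":8.5,"jaw":1},{"ax":0,"ay":0,"az":0,"x":0,"y":0,"z":12,"jaw":1},{"ax":0,"ay":0,"az":0,"x":0,"y":0,"z":15,"jaw":1},{"ax":0,"ay":0,"az":0,"x":0,"y":-1,"z":17,"jaw":1},{"ax":0,"ay":0,"az":0,"x":0,"y":-3,"z":18,"jaw":1}]' >/dev/null; python3 st.py
python3 -m inch '[{"ax":0,"ay":0,"az":0.03,"x":0,"y":-2.5,"z":0,"jaw":1},{"ax":0,"ay":0,"az":0.1,"x":0,"y":-5,"z":0,"jaw":1},{"ax":0,"ay":0,"az":0.18,"x":0,"y":-7.5,"z":0,"jaw":1},{"ax":0,"ay":0,"az":0.26,"x":-0.3,"y":-10,"z":0,"jaw":1},{"ax":0,"ay":0,"az":0.34,"x":-0.6,"y":-12.5,"z":0,"jaw":1},{"ax":0,"ay":0,"az":0.42,"x":-0.8,"y":-15,"z":0,"jaw":1},{"ax":0,"ay":0,"az":0.5,"x":-1,"y":-17.5,"z":0,"jaw":1},{"ax":0,"ay":0,"az":0.58,"x":-1.2,"y":-20,"z":0,"jaw":1}]'>/dev/null; python3 st.py
```

```text
[497.8 298.  228. ] yang 1.46 j6 0.44 q [6.000e-04 6.980e-01 7.161e-01 3.500e-03] F [ 0.6  0.9 -1.1] T [ 0.04 -0.09 -0.  ] 9.6 61.3 13.0333
[483.5  94.6 224.2] yang 34.82 j6 -0.5 q [-3.000e-04  4.632e-01  8.863e-01 -1.000e-04] F [ 0.7 -0.7 -1.9] T [ 0.03 -0.09  0.02] 9.2 61.3 13.7
```

```bash

python3 -m inch '[{"ax":0,"ay":0,"az":0.08,"x":-0.1,"y":-2.7,"z":0,"jaw":1},{"ax":0,"ay":0,"az":0.16,"x":-0.2,"y":-5.4,"z":0,"jaw":1},{"ax":0,"ay":0,"az":0.24,"x":-0.3,"y":-8.1,"z":0,"jaw":1},{"ax":0,"ay":0,"az":0.32,"x":-0.4,"y":-10.8,"z":0,"jaw":1},{"ax":0,"ay":0,"az":0.4,"x":-0.5,"y":-13.5,"z":0,"jaw":1},{"ax":0,"ay":0,"az":0.48,"x":-0.6,"y":-16.2,"z":0,"jaw":1},{"ax":0,"ay":0,"az":0.56,"x":-0.7,"y":-18.9,"z":0,"jaw":1},{"ax":0,"ay":0,"az":0.64,"x":-0.8,"y":-21.6,"z":0,"jaw":1}]' >/dev/null; python3 st.py
python3 -m inch '[{"ax":0,"ay":0,"az":0.07,"x":-0.1,"y":-2.7,"z":0,"jaw":1},{"ax":0,"ay":0,"az":0.13,"x":-0.2,"y":-5.4,"z":0,"jaw":1},{"ax":0,"ay":0,"az":0.19,"x":-0.3,"y":-8,"z":0,"jaw":1},{"ax":0,"ay":0,"az":0.24,"x":-0.4,"y":-10.5,"z":0,"jaw":1},{"ax":0,"ay":0,"az":0.27,"x":-0.4,"y":-12.5,"z":0,"jaw":1},{"ax":0,"ay":0,"az":0.28,"x":-0.4,"y":-14,"z":0,"jaw":1},{"ax":0,"ay":0,"az":0.28,"x":-0.4,"y":-15,"z":0,"jaw":1},{"ax":0,"ay":0,"az":0.28,"x":-0.4,"y":-15.5,"z":0,"jaw":1}]'>/dev/null; python3 st.py
```

```text
[ 475.6 -121.3  224.1] yang 71.47 j6 -1.58 q [-4.00e-04  1.61e-01  9.87e-01  2.00e-04] F [ 0.7 -0.1 -1.7] T [ 0.04 -0.03 -0.01] 9.0 61.3 14.3667
[ 472.  -276.3  224. ] yang 87.19 j6 -2.13 q [-3.000e-04  2.450e-02  9.997e-01  2.000e-04] F [-0.6 -0.7 -1.5] T [ 0.12 -0.05 -0.05] 9.1 61.3 15.0333
```

```bash

python3 -m inch '[{"ax":0,"ay":0,"az":0.01,"x":-0.1,"y":-0.8,"z":0,"jaw":1},{"ax":0,"ay":0,"az":0.024,"x":-0.1,"y":-1.5,"z":-0.8,"jaw":1},{"ax":0,"ay":0,"az":0.024,"x":-0.1,"y":-1.8,"z":-2,"jaw":1},{"ax":0,"ay":0,"az":0.024,"x":-0.1,"y":-1.8,"z":-3,"jaw":1},{"ax":0,"ay":0,"az":0.024,"x":-0.1,"y":-1.8,"z":-3.7,"jaw":1},{"ax":0,"ay":0,"az":0.024,"x":-0.1,"y":-1.8,"z":-3.9,"jaw":1},{"ax":0,"ay":0,"az":0.024,"x":-0.1,"y":-1.8,"z":-3.9,"jaw":1},{"ax":0,"ay":0,"az":0.024,"x":-0.1,"y":-1.8,"z":-3.9,"jaw":1}]'>/dev/null; python3 st.py
python3 - <<'E'
from station import snapshot,env
from cor import *
s=snapshot("side")
corners(s,(469.2,-350),-1.43,env.get_state()['eef_pos'][2]-2.8,"half side")
cv2.imwrite("pics/h.png",cv2.resize(s["pixels"][220:400,200:440,::-1],(800,600)))
E
```

```text
[ 471.5 -293.   185.2] yang 88.69 j6 -2.18 q [-1.000e-04  1.140e-02  9.999e-01  1.000e-04] F [ 0.6 -0.5 -2.6] T [ 0.11  0.06 -0.04] 9.2 61.2 15.7
half side px [[345.0, 248.0], [381.0, 298.0], [239.0, 265.0], [258.0, 322.0]] corner err mm [[-4.0, -3.2], [-3.7, -0.8], [-2.9, -3.4], [0.0, 0.0]] median [-3.3 -2. ]
```

View pics/h.png

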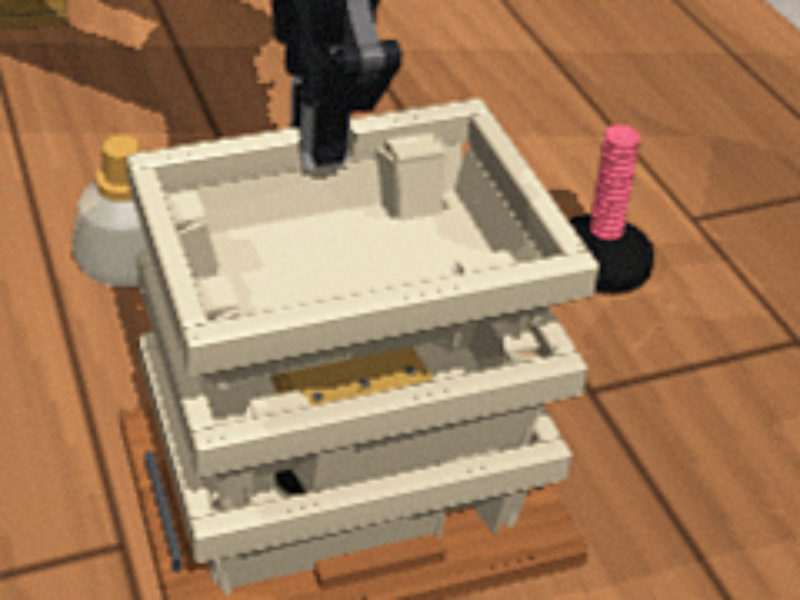

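Half tray is above the deep one, turned correctly (end lugs left), about 3 mm short in x. Correct and descend.

```bash

python3 -m inch '[{"ax":0,"ay":0,"az":0,"x":0.3,"y":0.05,"z":-0.3,"jaw":1},{"ax":0,"ay":0,"az":0,"x":0.3,"y":0.05,"z":-0.8,"jaw":1},{"ax":0,"ay":0,"az":0,"x":0.3,"y":0.05,"z":-1.3,"jaw":1},{"ax":0,"ay":0,"az":0,"x":0.3,"y":0.05,"z":-1.7,"jaw":1},{"ax":0,"ay":0,"az":0,"x":0.3,"y":0.05,"z":-1.9,"jaw":1},{"ax":0,"ay":0,"az":0,"x":0.3,"y":0.05,"z":-2,"jaw":1},{"ax":0,"ay":0,"az":0,"x":0.3,"y":0.05,"z":-2,"jaw":1}]'>/dev/null; python3 st.py
python3 -m inch '[{"ax":0,"ay":0,"az":0,"x":0,"y":0,"z":-0.1,"jaw":1},{"ax":0,"ay":0,"az":0,"x":0,"y":0,"z":-0.2,"jaw":1},{"ax":0,"ay":0,"az":0,"x":0,"y":0,"z":-0.2,"jaw":1}]' >/dev/null; python3 st.py;  python3 -m inch '[{"ax":0,"ay":0,"az":0,"x":0,"y":0,"z":-0.08,"jaw":1},{"ax":0,"ay":0,"az":0,"x":0,"y":0,"z":-0.15,"jaw":1},{"ax":0,"ay":0,"az":0,"x":0,"y":0,"z":-0.15,"jaw":1}]' >/dev/null; python3 st.py
```

```text
[ 474.1 -292.7  164.8] yang 88.65 j6 -2.18 q [-4.000e-04  1.180e-02  9.999e-01  3.000e-04] F [ 0.4 -0.1 -0.8] T [ 0.03 -0.01 -0.03] 9.7 61.3 16.3333
[ 474.4 -292.9  163.2] yang 88.65 j6 -2.18 q [ 0.      0.0118  0.9999 -0.    ] F [ 0.3  0.5 -1.9] T [ 0.13 -0.02 -0.01] 8.9 61.3 16.5833
[ 474.5 -292.9  162. ] yang 88.65 j6 -2.18 q [ 2.000e-04  1.180e-02  9.999e-01 -1.000e-04] F [-0.3  0.5  0.4] T [ 0.07  0.07 -0.04] 9.5 61.5 16.8333
```

```bash

python3 -m inch '[{"ax":0,"ay":0,"az":0,"x":0,"y":0,"z":-0.08,"jaw":1},{"ax":0,"ay":0,"az":0,"x":0,"y":0,"z":-0.15,"jaw":1},{"ax":0,"ay":0,"az":0,"x":0,"y":0,"z":-0.15,"jaw":1}]' >/dev/null; python3 st.py
```

```text
[ 474.6 -292.8  161.6] yang 88.66 j6 -2.18 q [ 5.000e-04  1.170e-02  9.999e-01 -2.000e-04] F [-1.1  2.4  6.7] T [ 0.35  0.29 -0.04] 9.3 62.5 17.0833
```

Seated at the expected height; release and check.

```bash

python3 -m inch '[{"ax":0,"ay":0,"az":0,"x":0,"y":0,"z":0.1,"jaw":1},{"ax":0,"ay":0,"az":0,"x":0,"y":0,"z":0.1,"jaw":0.8},{"ax":0,"ay":0,"az":0,"x":0,"y":0,"z":0.1,"jaw":0.6},{"ax":0,"ay":0,"az":0,"x":0,"y":0,"z":0.1,"jaw":0.55},{"ax":0,"ay":0,"az":0,"x":0,"y":0,"z":0.1,"jaw":0.5},{"ax":0,"ay":0,"az":0,"x":0,"y":0,"z":0.1,"jaw":0.5}]'>/dev/null; python3 st.py
python3 -m inch '[{"ax":0,"ay":0,"az":0,"x":0,"y":0,"z":1,"jaw":0.5},{"ax":0,"ay":0,"az":0,"x":0,"y":0,"z":3,"jaw":0.5},{"ax":0,"ay":0,"az":0,"x":0,"y":0,"z":6,"jaw":0.5},{"ax":0,"ay":0,"az":0,"x":0,"y":2,"z":9,"jaw":0.5},{"ax":0,"ay":0,"az":0,"x":0,"y":6,"z":9,"jaw":0.5},{"ax":0,"ay":0,"az":0,"x":0,"y":10,"z":9,"jaw":0.5},{"ax":0,"ay":0,"az":0,"x":0,"y":13,"z":9,"jaw":0.5},{"ax":0,"ay":0,"az":0,"x":0,"y":15,"z":9,"jaw":0.5}]'>/dev/null
python3 -m inch '[{"ax":0,"ay":0,"az":0,"x":0,"y":0.5,"z":0,"jaw":0.5},{"ax":0,"ay":0,"az":0,"x":0,"y":0.5,"z":0,"jaw":0.5},{"ax":0,"ay":0,"az":0,"x":0,"y":0.5,"z":0,"jaw":0.5},{"ax":0,"ay":0,"az":0,"x":0,"y":0.5,"z":0,"jaw":0.5}]'>/dev/null;python3 st.py
python3 - <<'E'
from station import snapshot
from cor import *
s=snapshot("side")
corners(s,(469.2,-350),-1.43,158,"half side")
cv2.imwrite("pics/f.png",cv2.resize(s["pixels"][220:400,200:440,::-1],(800,600)))
E
```

```text
[ 474.3 -292.9  161. ] yang 88.65 j6 -2.18 q [-1.000e-04  1.170e-02  9.999e-01  1.000e-04] F [ 0.1 -0.2 -0.7] T [-0.02  0.06 -0.03] 42.8 0.0 17.5833
[ 474.8 -139.   251.5] yang 88.62 j6 -1.92 q [ 3.000e-04  1.210e-02  9.999e-01 -5.000e-04] F [-0.7 -0.5 -0. ] T [-0.06 -0.01 -0.01] 42.8 0.0 18.5833
half side px [[344.0, 261.0], [379.0, 312.0], [239.0, 278.0], [258.0, 336.0]] corner err mm [[0.3, 0.3], [0.4, 1.4], [-6.4, -7.7], [-0.0, 0.0]] median [0.1 0.2]
```

View pics/f.png

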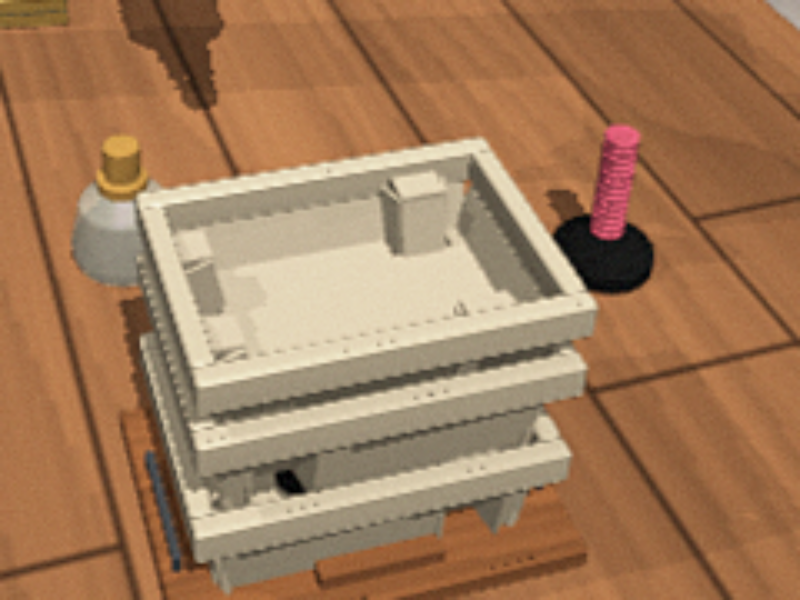

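The stack is level, centred and at the expected heights, and the bystanders have not moved.

```bash
python3 -c "
from station import env
print(env.sign_off())"
```

```text
the job is handed in; nothing more can be done
None
```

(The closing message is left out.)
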